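Remote into the push-latch drawer

TASK

Put the remote control away: lay it flat, buttons up, in the open drawer of the small wooden box, then push the drawer in until it clicks and stays shut when you let go. The drawer has a push-push catch and nobody knows which way it is cocked, so feel whether the drawer has really stayed in, and push it again if it has sprung back. Leave the cup, the tub and the mug where they stand.

Things in the scene. Friction and masses are not known exactly. Their poses are not given: they have to be found in the camera images.
- remote: flat black remote control, 163 x 48 x 19 mm, 0.08 to 0.15 kg, lying buttons up on the surface; origin at the centre of its underside, x along its length, y across it, z up
- box: fixed wooden box with one drawer, 186 mm deep (x, with the shut drawer's front) x 236 mm wide (y) x 75 mm high; origin under the centre of the shut box, on the surface; the drawer comes out towards its own -x, which faces the robot
- box_front (a point): where the middle of the drawer's front face lies when the drawer is home, 37.5 mm above the surface; fixed to the box, axes as the box. When home, the drawer's front stands 5 mm clear of the box behind it (a shadow gap for the push)
- catch (a point): push-push catch, out of sight behind the drawer, 159 mm in from the front; fixed. At the start it is ready (plunger out) or cocked (in, with an empty jaw). Each full push to the stop (10 to 15 N), then backing off 20 mm or more, changes it over; a held drawer so pushed is let go and springs out to 0.008 or more. A touch of 3 N or less changes nothing
- drawer (a joint): how far the drawer is out, m: 0 = home, shut; 0.135 = fully out. Slides with about 1 N. A held drawer rests at 0 to 0.001. Catch ready: the drawer meets its spring plunger (3 to 6 N) at 0.008; push to the hard stop at -0.004 and let go: held. Catch cocked: it meets the jaw at 0.015, hard stop at 0.010; push there and let go: not held, it stays 0.008 or more out and the catch is now ready
- drawer_front (a point): centre of the drawer's front face, 37.5 mm above the surface; the front is 236 mm wide, 66 mm high (6 to 72 mm above the surface), 12 mm thick and plain, and covers the end of the box; moves with the drawer; axes as the box
- drawer_in (a point): centre of the drawer's inner floor, 17 mm above the surface; inside it is 118 mm (x) x 194 mm (y), walls 37 mm high above the floor and 6 mm thick, front 55 mm high above the floor; axes as the box. With the drawer out at least 0.12 it is all clear of the box
- cup: green and white espresso cup, 64 x 88 x 49 mm, standing on top of the box; origin at the centre of its underside
- tub: low round lidded tub, 63 mm across, 34 mm high, standing to the right of the box; origin at the centre of its underside
- mug: white mug, 82 x 113 x 97 mm, at the left of the surface; origin at the centre of its underside

How it is judged:
By the outcome, as a careful person would: the job done as asked, in the order asked, and still so for the second after the job is handed in, with the robot touching nothing.
It also fails if it takes over 58 s, if anything falls off the work surface, if the arm or the gripper's body presses on something with over 40 N, if the wrist force passes 120 N, or if a joint passes its speed limit or range.

ROBOT

A 6-joint arm with a two-finger parallel gripper is mounted at the origin on a cart in front of the work surface, level with it; the furniture and walls round the work are solid. World frame = base frame: x ahead of the robot, y to its left, z up, the work surface at z = 0. Lengths are in m, angles in degrees, forces in N, time in s.
With the tool pointing down it reaches from about 0.375 to 0.75 m from the base axis. Payload 9 kg.
Tool frame: the origin (TCP) lies where the fingers leave the gripper's body, on its centre line; the fingertips stand 73 mm ahead of it and the grasp point (between the pads) lies 54 mm ahead of it (robot.tip_reach is the distance from the TCP to the fingertips, in m); z points along the fingers, y is the line along which they close (so a half turn about z gives the same grasp; the last joint's range is limited). The gripper opens to 85 mm and grips with 20 to 120 N. Pads are 22 mm wide; open, the fingers measure 114 mm over their backs; the gripper's body (76 mm by 85 mm) begins 54 mm behind the grasp point. The pads swing forward as they close: fully open they stand 13 mm farther back than shut.
Start: joints at [52.729, 5.964, 5.575, 89.605, 0, 77.527], TCP at [0.252, 0.545, 0.304] pointing down, gripper open.
Joint ranges: [-171.21, 171.21], [-48.23, 106.86], [-62.78, 66.21], [-105.2, 120.99], [-86.42, 89.51], [-180, 180]. Speed limits (degrees/s): [127.2, 127.2, 147.25, 180, 180, 180].

INTERFACE

Orientations are given as [roll, pitch, yaw] about the fixed x, y, z axes, in that order (R = Rz(yaw) Ry(pitch) Rx(roll)).
In Python, from plant import robot gives the robot as it stands. Calls block until the motion is done:
- robot.move_pose(position, orientation): joint-space move of the TCP to a pose.
- robot.line_to(position, vel=0.15, rotation=None, guard=None): straight line of the TCP; rotation=None keeps the orientation; vel is the mean speed in m/s. With guard (N) it stops when the force on the tool has changed by that much, and returns True; else False.
- robot.goto_joints(angles): joint-space move.
- robot.set_gripper(opening): finger opening in m; the grip force is fixed at half the most; returns when the fingers have stopped.
- robot.pause(seconds).
- robot.ik(position, orientation): joint angles nearest the present ones, or None.
- robot.observe(): the state.
- robot.grab_frame(name): name is "scene" or "side" or "wrist"; returns the picture (400x640x3 uint8, blue, green, red); there is no depth.
- robot.get_calibration(name): a dict with "vertical_fov" (degrees; the focal length in pixels is half the picture's height over the tangent of half this angle, whatever the lens; pixels are square), "cx", "cy" (the principal point, pixels), "k1" (the pictures are not rectified: a ray, as slopes to the right and down, at radius r is drawn at 1 + k1 r^2 times it, then the intrinsics apply), "rvec" (rotation vector, rad) and "tvec" (3), from world to camera coordinates, as OpenCV has them. Camera axes: x right, y down, z forward; pixel columns grow to the right and rows downward; lengths in m; the calibration is good to about 2 mm. A picture is of the moment at which its call begins: read the wrist's pose just before it. get_calibration takes no time and is no camera call; for the wrist camera it gives the pose at the moment of the call.
A pose or a line that the arm cannot do raises robot.IKError and nothing moves.
- robot.job_done(): hands the job in; it is judged then, once.
The state is a dict: "time": time; "q": joint angles; "qvel": joint speeds; "joint_torque": joint torques, N m; "tool_pos": TCP position; "tcp_rot": TCP orientation; "ft_force": force on the tool from outside, world axes, zero at the start; "torque": the same for the moment, N m; "gripper_width": finger opening in m; "gripper_force": force on a finger pad.
Only numpy, scipy, OpenCV 4.12 (cv2) and the standard library are available. Lean on these libraries where they do the work, as an engineer would, in place of code of your own. Each camera call takes 0.05 s, during which the arm holds its last target. There are 200 camera calls.

## Working session

There is one attempt and no reset: what is moved stays moved. The work goes in short steps, each a Python script; the robot and the scene stay as the last script left them, time stands still between calls to the robot, and variables do not carry over. Pictures are saved under pics/ and viewed, at most 10 in all, crops included, and the job is handed in when it is done.

```bash
mkdir -p pics; ls; cat > h.py <<'E'
import numpy as np, cv2
from plant import robot
def K(c):
    f=200/np.tan(np.radians(c["vertical_fov"])/2)
    return f
def ray(c,u,v):
    f=K(c); d=np.array([(u-c["cx"])/f,(v-c["cy"])/f]); s=d.copy()
    for _ in range(30): s=d/(1+c["k1"]*(s@s))
    R=cv2.Rodrigues(np.array(c["rvec"],float))[0]; t=np.array(c["tvec"],float).ravel()
    return -R.T@t, R.T@np.array([s[0],s[1],1])
def onplane(c,u,v,z):
    o,d=ray(c,u,v); return o+d*(z-o[2])/d[2]
def tri(obs):
    A=np.zeros((3,3));b=np.zeros(3)
    for c,u,v in obs:
        o,d=ray(c,u,v); d=d/np.linalg.norm(d); P=np.eye(3)-np.outer(d,d); A+=P;b+=P@o
    p=np.linalg.solve(A,b)
    return p,[np.linalg.norm((np.eye(3)-np.outer(d,d)/(d@d))@(p-o)) for o,d in (ray(*x) for x in obs)]
def proj(c,p):
    R=cv2.Rodrigues(np.array(c["rvec"],float))[0]; q=R@np.array(p)+np.array(c["tvec"],float).ravel()
    s=q[:2]/q[2]; s=s*(1+c["k1"]*(s@s)); return s*K(c)+[c["cx"],c["cy"]]
E
python3 - <<'E'
from h import *
a=[]
for n in("scene","side"):
    c=robot.get_calibration(n); im=robot.grab_frame(n); cv2.imwrite(f"pics/{n}.png",im); print(n,c, ray(c,320,200))
print(robot.observe())
E
```

```text
pics
scene {'vertical_fov': 44.781165156492754, 'cx': 321.72059122600126, 'cy': 200.91254215187718, 'k1': -0.03601671409171408, 'rvec': array([ 2.55057362, -0.77543492,  0.17614559]), 'tvec': array([-0.33789868,  0.48464327,  1.23229659])} (array([ 0.21214566, -0.3204402 ,  1.3114579 ]), array([ 0.24847308,  0.39944776, -0.8824504 ]))
side {'vertical_fov': 46.335967663477945, 'cx': 315.2866600582141, 'cy': 195.1195560896911, 'k1': 0.029299949260186024, 'rvec': array([ 0.61657361,  2.48615471, -1.34032242]), 'tvec': array([ 0.37445602, -0.18892594,  1.89456791])} (array([1.14864389, 1.3007231 , 0.86835161]), array([-0.41426661, -0.72217195, -0.5541314 ]))
{'time': 0.1, 'q': array([ 5.27313557e+01,  5.99605254e+00,  5.53244610e+00,  8.96043648e+01,
       -1.66725462e-03,  7.75271625e+01]), 'qvel': array([ 0.06938072, -0.10350297,  0.12278784, -0.04527493,  0.01128218,
        0.02625292]), 'joint_torque': array([ 5.93727615e-03, -5.58208001e+01,  5.04719245e+01,  1.30603925e-02,
       -3.12700759e-04, -1.31996455e-05]), 'tool_pos': array([0.25149578, 0.54451864, 0.30320023]), 'tcp_rot': array([-1.79933273e+02, -1.30522974e-02,  1.55204187e+02]), 'ft_force': array([-0.10552465,  0.06123743,  0.10403741]), 'torque': array([0.03216162, 0.03564682, 0.01827914]), 'gripper_force': 0.0, 'gripper_width': 0.0853500964261234}
```

View pics/scene.png

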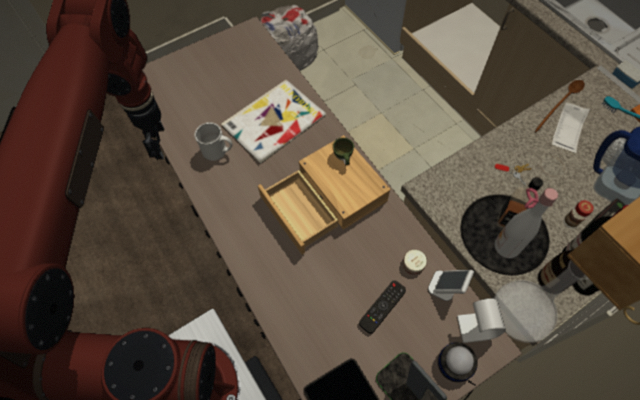

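View pics/side.png

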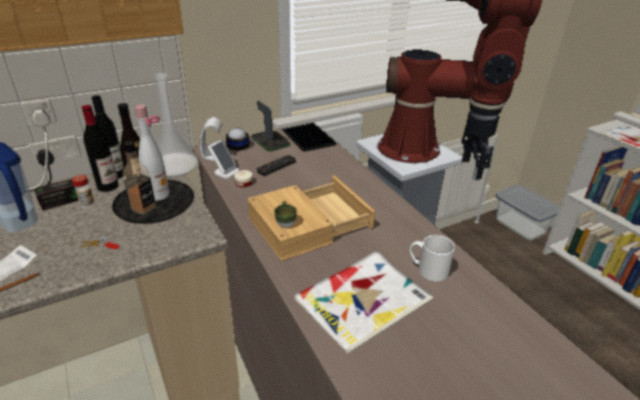

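The scene view shows the remote at (382,306), the open drawer at about (300,207), the box top at about (345,185) with the cup at (343,150), the tub at (415,261) and the mug at (210,140). The side view shows the same layout: remote at (277,165), drawer at (340,205). Next I'll get rough positions and take wrist views.

```bash
python3 - <<'E'
from h import *
c=robot.get_calibration("scene")
for n,u,v,z in [("remote",382,306,.02),("rA",366,328,.02),("rB",398,285,.02),("front L",261,187,.072),("front R",300,243,.072),("box FL",301,163,.075),("box FR",341,220,.075),("box BR",388,190,.075),("box BL",345,137,.075),("tub",415,261,.034),("mug",210,140,.05),("cup",343,152,.1)]:
    print(n,onplane(c,u,v,z).round(3))
R=np.array(robot.observe()["tcp_rot"]); cw=robot.get_calibration("wrist"); o,d=ray(cw,320,200); print(cw["vertical_fov"],o,d)
E
```

```text
remote [ 0.535 -0.1    0.02 ]
rA [ 0.465 -0.124  0.02 ]
rB [ 0.607 -0.078  0.02 ]
front L [0.441 0.374 0.072]
front R [0.441 0.159 0.072]
box FL [0.583 0.376 0.075]
box FR [0.574 0.153 0.075]
box BR [0.743 0.156 0.075]
box BL [0.747 0.38  0.075]
tub [ 0.685 -0.052  0.034]
mug [0.397 0.625 0.05 ]
cup [0.7   0.325 0.1  ]
70.43888248569215 [0.18813658 0.57361209 0.37417776] [ 0.26548369 -0.11661332 -0.95716164]
```

```bash
python3 - <<'E'
from h import *
import pickle
cal={}
def snap(n):
    cal[n]=robot.get_calibration("wrist"); cv2.imwrite(f"pics/{n}.png",robot.grab_frame("wrist"))
robot.move_pose([.50,.32,.36],[180,0,-90]); robot.pause(.2); snap("d1")
robot.line_to([.50,.22,.36],vel=.25); robot.pause(.2); snap("d2")
robot.move_pose([.56,-.09,.28],[180,0,-162]); robot.pause(.2); snap("r1")
robot.line_to([.49,-.11,.28],vel=.2); robot.pause(.2); snap("r2")
pickle.dump(cal,open("cal.pkl","wb")); print(robot.observe()["time"],robot.observe()["q"])
cv2.imwrite("pics/dm.png",cv2.resize(np.hstack([cv2.imread("pics/d1.png"),cv2.imread("pics/r1.png")]),None,fx=.625,fy=.625))
E
```

```text
5.6 [-2.75582061e+01 -1.13307136e+01 -1.37290503e+01  8.76157474e+01
  3.98642873e-03 -4.55986234e+01]
```

View pics/d1.png

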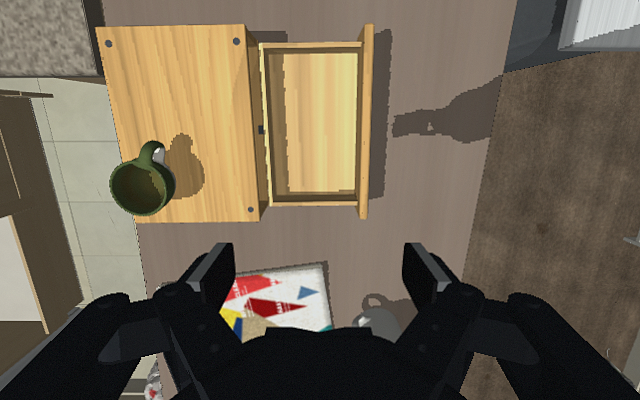

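View pics/d2.png

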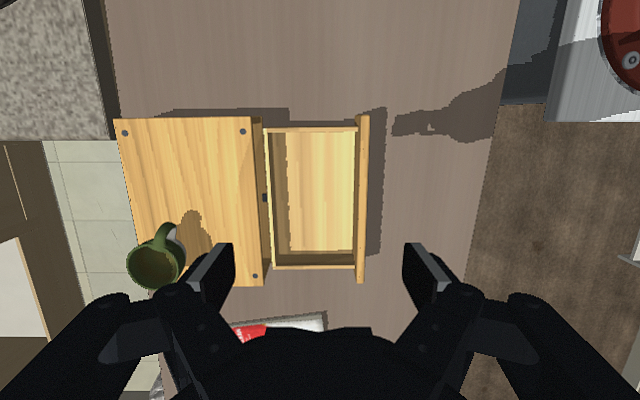

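View pics/r1.png

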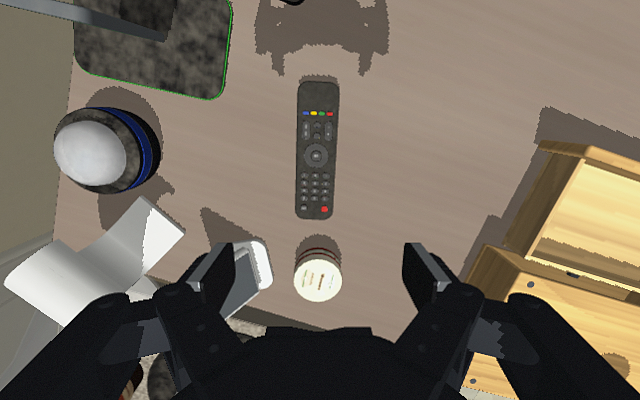

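d1 and d2 show the drawer fully open and empty. The front's top outer edge runs (374,25)-(368,218) in d1 and (369,116)-(364,283) in d2. In r1 the remote runs from (318,82) to (314,218), buttons up, with the tub just past its far end at (318,270).

```bash
python3 - <<'E'
from h import *
import pickle
cal=pickle.load(open("cal.pkl","rb")); D1,D2=cal["d1"],cal["d2"]
for n,a,b in [("front R out",(374,25),(369,116)),("front L out",(368,218),(364,283)),("box FR",(244,25),(250,117)),("box FL",(259,221),(261,286)),("drawer BR",(259,43),(262,127)),("drawer BL",(267,207),(271,270)),("floor FL",(356,193),(355,252))]:
    p,r=tri([(D1,*a),(D2,*b)]); print(n,p.round(4),np.round(r,4))
res={}
for n in("r1","r2"):
    im=cv2.imread(f"pics/{n}.png"); hsv=cv2.cvtColor(im,cv2.COLOR_BGR2HSV); g=im.max(2)
    m=(g<80).astype(np.uint8); m=cv2.morphologyEx(m,cv2.MORPH_CLOSE,np.ones((7,7)))
    u0,v0=proj(cal[n],[.535,-.1,.02]); 
    cs=[k for k in cv2.findContours(m,0,1)[0] if cv2.pointPolygonTest(k,(float(u0),float(v0)),False)>=0]
    k=cs[0]; r=cv2.minAreaRect(k); print(n,u0,v0,r)
    W=np.array([onplane(cal[n],*q[0],.019)[:2] for q in k],np.float32)*1000; print(" world",cv2.minAreaRect(W))
    for col,lo,hi in[("red",(0,150,120),(8,255,255)),("yel",(22,120,120),(35,255,255))]:
        mm=cv2.inRange(hsv,lo,hi); x,y,w,h=cv2.boundingRect(k); z=np.zeros_like(mm); z[y:y+h,x:x+w]=mm[y:y+h,x:x+w]
        nn,_,st,ce=cv2.connectedComponentsWithStats(z); print(" ",col,[(st[i,4],ce[i].round(1)) for i in range(1,nn)])
        if nn>1:
            if col=="red": i=1+np.argmax(st[1:,4])
            else: i=1+np.argmax(st[1:,4])
            res[n,col]=ce[i]
for col in("red","yel"):
    try: print(col,tri([(cal[n],*res[n,col]) for n in("r1","r2")]))
    except KeyError: pass
E
```

```text
front R out [0.4372 0.1521 0.0688] [0.0004 0.0004]
front L out [0.4337 0.3828 0.0753] [0.0003 0.0003]
box FR [0.5831 0.1535 0.0735] [0.0001 0.0001]
box FL [0.5804 0.3866 0.0769] [0.0013 0.0013]
drawer BR [0.5729 0.1663 0.0492] [0.0009 0.0009]
drawer BL [0.571  0.3742 0.0548] [0.0006 0.0006]
floor FL [0.4411 0.3652 0.0142] [0.0011 0.0011]
r1 316.3430324709063 152.3437178369239 ((316.4708251953125, 149.927978515625), (41.2567138671875, 138.01206970214844), 1.1691392660140991)
 world ((537.7227172851562, -100.10979461669922), (160.77505493164062, 46.32457733154297), 15.72395133972168)
  red [(np.int32(21), array([329.4, 113.4])), (np.int32(34), array([323.9, 208.7]))]
  yel [(np.int32(25), array([313.1, 112.6]))]
r2 314.8158929621373 211.60576826279336 ((314.4352722167969, 208.3770751953125), (38.459903717041016, 123.54727172851562), 1.9749339818954468)
 world ((536.475830078125, -100.56887817382812), (161.54710388183594, 45.96625518798828), 15.719212532043457)
  red [(np.int32(17), array([326.8, 176.9])), (np.int32(31), array([322.3, 261.6]))]
  yel [(np.int32(21), array([311.6, 176.3]))]
red (array([ 0.59833432, -0.06949109,  0.01868699]), [np.float64(0.00011089695882801788), np.float64(0.00011089695882793407)])
yel (array([ 0.49382442, -0.1172722 ,  0.01999693]), [np.float64(5.83372129209705e-05), np.float64(5.833721292094968e-05)])
```

```bash
python3 - <<'E'
from h import *
yaw=15.7-180
print(robot.tip_reach)
robot.set_gripper(.064)
robot.move_pose([.537,-.1003,.15],[180,0,yaw])
print("hit",robot.line_to([.537,-.1003,.071],vel=.1,guard=6))
o=robot.observe(); print(o["tool_pos"],o["tcp_rot"])
robot.set_gripper(0.03); o=robot.observe(); print(o["gripper_width"],o["gripper_force"])
robot.line_to([.537,-.1003,.22],vel=.15); robot.pause(.1)
o=robot.observe(); print(o["time"],o["gripper_width"],o["gripper_force"],o["ft_force"])
p=[.5065,.269,.22]
robot.move_pose(p,[180,0,-89.3]); robot.pause(.2)
cv2.imwrite("pics/hold.png",robot.grab_frame("wrist")); o=robot.observe(); print(o["time"],o["tool_pos"],o["gripper_width"],o["q"])
E
```

```text
0.0726
hit False
[ 0.53745234 -0.10049604  0.0717738 ] [-1.79959825e+02  4.99121210e-02 -1.64297990e+02]
0.04569596547061362 62.23232500255108
9.0417 0.04569860833590766 61.36311441427097 [-0.72617118  0.05364964 -1.33182086]
10.675 [0.50689077 0.26821305 0.21998961] 0.045496117506206434 [ 1.48252260e+01  1.36517865e+00 -7.91973822e+00  8.07149165e+01
 -3.57546249e-03 -7.57763681e+01]
```

View pics/hold.png

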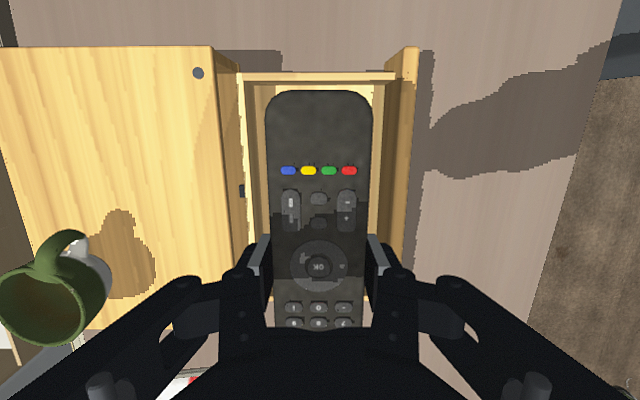

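The remote is gripped at its middle, level, and lined up inside the drawer (remote columns 265-373, drawer walls about 245 and 400). Lowering it in.

```bash
python3 - <<'E'
from h import *
x,y=.5065,.269
robot.line_to([x,y,.115],vel=.12); 
print("hit",robot.line_to([x,y,.0835],vel=.03,guard=4))
o=robot.observe(); print(o["tool_pos"],o["ft_force"])
robot.set_gripper(.062); robot.pause(.1)
o=robot.observe(); print(o["gripper_width"],o["ft_force"])
robot.line_to([x,y,.25],vel=.15)
robot.line_to([x-.06,y-.03,.30],vel=.2); robot.pause(.2)
cv2.imwrite("pics/placed.png",robot.grab_frame("wrist")); 
import pickle; pickle.dump(robot.get_calibration("wrist"),open("c2.pkl","wb")); print(robot.observe()["time"],robot.observe()["q"])
for yy in (.269,): 
  for xx in (.32,.36,.40,.44,.48):
    print(xx,[None if (q:=robot.ik([xx,yy,z],[180,0,a])) is None else np.round(q) for z,a in((.12,0),(.12,-90))])
E
```

```text
hit True
[0.50672349 0.26893545 0.08923125] [0.55942638 0.03500702 6.55956756]
0.062003321035380796 [0.56515891 0.12055969 0.36498547]
14.9583 [ 1.33405299e+01 -1.02146186e+01 -1.07671652e+01  8.96589698e+01
 -3.45644104e-03 -7.73609072e+01]
0.32 [array([  22.,  -25.,  -42.,   74.,    0., -158.]), array([ 22., -25., -42.,  74.,   0., -68.])]
0.36 [array([  20.,  -19.,  -37.,   72.,    0., -160.]), array([ 20., -19., -37.,  72.,   0., -70.])]
0.4 [array([  18.,  -12.,  -31.,   71.,    0., -162.]), array([ 18., -12., -31.,  71.,   0., -72.])]
0.44 [array([  17.,   -6.,  -26.,   70.,    0., -163.]), array([ 17.,  -6., -26.,  70.,   0., -73.])]
0.48 [array([  16.,    0.,  -20.,   70.,    0., -164.]), array([ 16.,   0., -20.,  70.,   0., -74.])]
```

View pics/placed.png

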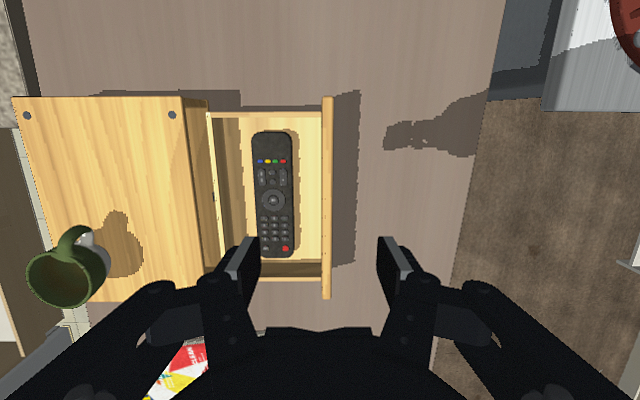

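The remote lies flat, buttons up, inside the drawer at about (272,195), clear of all the walls. Now closing the drawer.

```bash
cat > push.py <<'E'
from h import *
Z=.103; Y0=.2685
def Y(x): return Y0+.012*(x-.42)
def go(x,vel,guard=None):
    h=robot.line_to([x,Y(x),Z],vel=vel,guard=guard); o=robot.observe()
    print(f"t{o['time']:.2f} x{o['tool_pos'][0]:.4f} y{o['tool_pos'][1]:.4f} F{np.round(o['ft_force'],2)} hit {h}"); return h
E
python3 - <<'E'
from push import *
robot.set_gripper(0)
robot.line_to([.375,Y(.375),.30],vel=.25)
robot.line_to([.375,Y(.375),Z],vel=.2)
go(.40,.1)
go(.50,.08,8)
go(.53,.06,8)
go(.575,.025,13)
robot.pause(.2); o=robot.observe(); print(o["tool_pos"],o["ft_force"])
x=o["tool_pos"][0]
go(x-.03,.04)
robot.pause(.3)
go(x+.01,.025,2)
x2=robot.observe()["tool_pos"][0]
go(x2-.03,.1)
E
```

```text
t17.56 x0.4002 y0.2683 F[ 0.1  -0.97  0.92] hit False
t18.96 x0.4996 y0.2693 F[0.49 0.03 0.23] hit False
t19.61 x0.5301 y0.2698 F[-4.38 -0.59  4.04] hit False
t20.17 x0.5327 y0.2698 F[-5.71 -0.09  8.89] hit True
[0.53269187 0.26986239 0.10296824] [-5.96698087 -0.77188991  8.77850332]
t21.27 x0.5028 y0.2695 F[ 0.08 -0.35 -0.76] hit False
t22.73 x0.5343 y0.2699 F[-2.45 -0.66  5.61] hit True
t23.17 x0.5044 y0.2695 F[ 0.29 -0.23 -0.52] hit False
```

The upward force (8.9 N) is unexpected, so I'll look before pushing again.

```bash
python3 - <<'E'
from h import *
for n in ("side","scene"): cv2.imwrite(f"pics/{n}2.png",robot.grab_frame(n))
a=cv2.resize(cv2.imread("pics/side2.png")[120:270,220:420],None,fx=4,fy=4,interpolation=cv2.INTER_CUBIC)
cv2.imwrite("pics/c3.png",a[:600,:800])
c=robot.get_calibration("side")
for x in (.43,.5,.565): print(x,(proj(c,[x,.383,.072])-[220,120])*4,(proj(c,[x,.153,.072])-[220,120])*4)
E
```

```text
0.43 [621.82429875 358.20794349] [465.31499784 218.3454147 ]
0.5 [542.83354013 382.89465109] [392.12382006 237.75121573]
0.565 [466.52499058 406.75756873] [321.69216473 256.41993284]
```

View pics/c3.png

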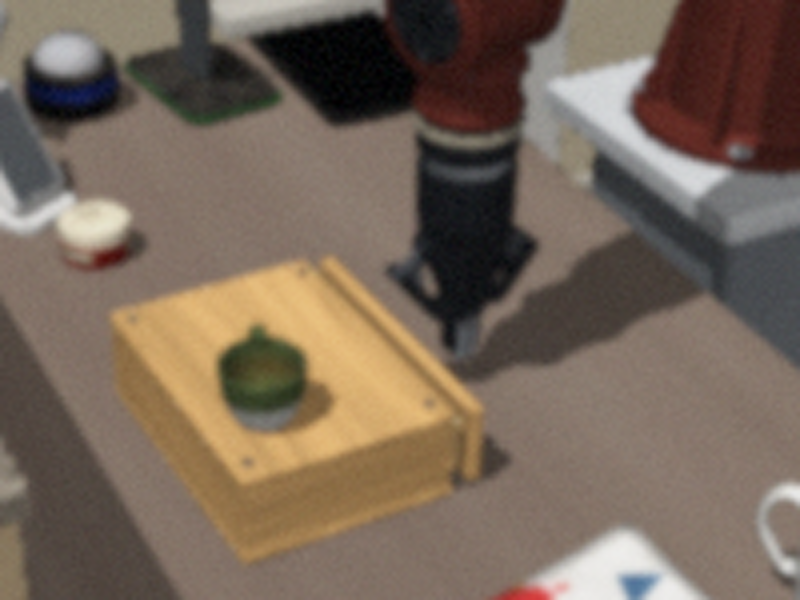

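The drawer is nearly home. The closed gripper's knuckles stick out towards it (about (405,270) in the crop) and were resting on the drawer front's top edge. I'll turn the tool 90° so they point sideways, then push again.

```bash
cat >> push.py <<'E'
def full(x0):
    go(x0,.03,13); robot.pause(.2); o=robot.observe(); print("push",o["tool_pos"],o["ft_force"])
    x=o["tool_pos"][0]; go(x-.035,.05); robot.pause(.3)
    h=go(x+.002,.025,2); x2=robot.observe()["tool_pos"][0]; print("feel - push (mm)",(x2-x)*1e3,h)
    go(x2-.035,.1)
E
python3 - <<'E'
from push import *
go(.47,.15)
q=robot.ik([.47,Y(.47),Z],[180,0,179.3]); print(q)
robot.move_pose([.47,Y(.47),Z],[180,0,179.3])
go(.515,.1,4)
print("feel",go(.58,.025,2)); robot.pause(.1); print(robot.observe()["tool_pos"])
full(.58)
E
```

```text
t23.64 x0.4703 y0.2692 F[ 1.31 -0.59 -0.12] hit False
[ 15.94835569  -0.4260548  -22.09652485  68.32952994   0.
  16.64835569]
t25.66 x0.5146 y0.2696 F[ 0.4  -0.62 -0.14] hit False
t26.96 x0.5430 y0.2698 F[-1.78 -1.43  6.84] hit True
feel True
[0.54262869 0.26988267 0.10266182]
t27.72 x0.5553 y0.2700 F[-5.31 -0.4   7.6 ] hit True
push [0.55523964 0.27006008 0.1025159 ] [-4.3356651  -1.38934564  6.59317195]
t28.77 x0.5204 y0.2697 F[ 0.45 -0.74  0.01] hit False
t30.19 x0.5506 y0.2700 F[0.39 0.24 5.69] hit True
feel - push (mm) -4.6636148691907575 True
t30.68 x0.5157 y0.2697 F[ 0.13 -0.91  0.02] hit False
```

Contact is still from above: something low on the gripper's body catches the front's top edge. I'll push 25 mm higher.

```bash
sed -i 's/^Z=.103/Z=.128/' push.py; python3 - <<'E'
from push import *
go(.515,.1)
print("feel",go(.58,.025,2)); robot.pause(.1); print(robot.observe()["tool_pos"])
full(.585)
E
```

```text
t31.08 x0.5158 y0.2697 F[-0.2  -0.26 -0.37] hit False
t32.58 x0.5520 y0.2700 F[0.09 0.23 0.06] hit True
feel True
[0.55171031 0.26992689 0.12700902]
t33.17 x0.5567 y0.2701 F[-5.11  0.2   3.36] hit True
push [0.55656405 0.27010573 0.12614418] [-6.12336856 -0.23126798  4.25748351]
t34.23 x0.5218 y0.2697 F[0.38 0.32 0.35] hit False
t35.48 x0.5451 y0.2699 F[-1.28  0.33  1.2 ] hit True
feel - push (mm) -11.495455687347889 True
t35.97 x0.5103 y0.2696 F[0.35 0.07 0.23] hit False
```

The drawer was held at x=0.552; that push let it go, and it now rests at 0.545, about 8 mm out with the catch ready. One more push should latch it.

```bash
python3 - <<'E'
from push import *
go(.535,.1)
full(.585)
o=robot.observe(); print(o["time"])
E
```

```text
t36.37 x0.5353 y0.2697 F[-0.49 -0.96 -0.41] hit False
t37.28 x0.5572 y0.2703 F[-4.22 -0.72  4.34] hit True
push [0.55699981 0.27031063 0.12722366] [-4.47758824  0.18431543  3.73414832]
t38.34 x0.5222 y0.2697 F[ 0.06 -0.75  0.31] hit False
t39.77 x0.5527 y0.2700 F[ 0.39 -0.24 -0.69] hit True
feel - push (mm) -4.305549108581497 True
t40.27 x0.5179 y0.2697 F[ 0.23 -0.65  0.3 ] hit False
40.275
```

The drawer stayed in: the feel contact is 4.3 mm short of the hard stop, which matches home. Retreating for a visual check.

```bash
python3 - <<'E'
from push import *
go(.46,.2); robot.line_to([.42,.2685,.25],vel=.2); robot.pause(.3)
im=robot.grab_frame("side"); s=robot.grab_frame("scene")
a=cv2.resize(im[120:270,220:420],(600,450)); b=s[120:345,200:500]
cv2.imwrite("pics/fin.png",np.hstack([a[:,:400],cv2.resize(b,(400,300+150))])); print(robot.observe()["time"],robot.observe()["ft_force"])
E
```

```text
t40.72 x0.4604 y0.2691 F[0.26 0.26 0.2 ] hit False
41.9083 [ 0.31487492  0.01863323 -0.53939576]
```

View pics/fin.png

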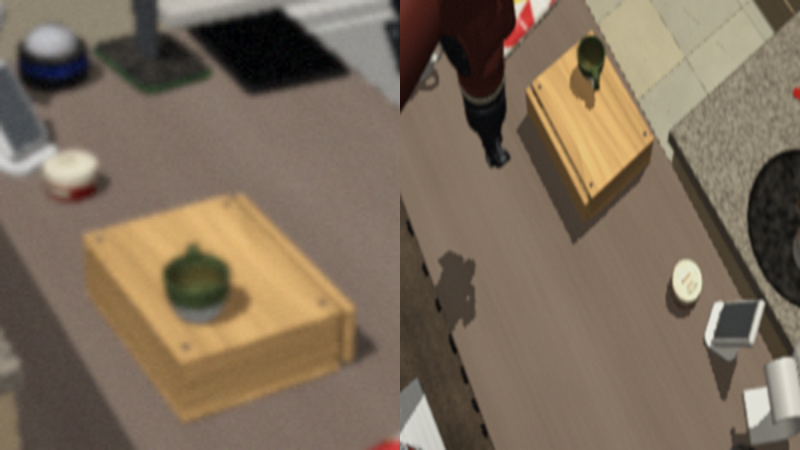

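The drawer is shut with only the shadow gap left, at about (345,320) in the left half of the picture. The cup and the tub stand where they were, and the gripper is clear of everything.

```bash
python3 -c "
from plant import robot
print(robot.job_done())"
```

```text
the job is handed in; nothing more can be done
None
```

The remote lies flat, buttons up, in the drawer, which is latched shut and stayed in when I felt it and let go; I had to push again after one push released it, and the job was handed in at about 42 s.

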